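# Unhook the red specimen card and file it in the label block

## Robot

A 7-joint arm with a two-finger parallel gripper is mounted at the origin on the work surface. World frame = base frame: x ahead of the robot, y to its left, z up, the work surface at z = 0. Lengths are in mm, angles in rad, forces in N, time in s.
With the tool pointing down it reaches from about 425 to 975 mm from the base axis. Payload 16.7 kg.
Tool frame: the origin (TCP) lies at the very end of the fingers, on their centre line; the grasp point (between the pads) lies 19 mm behind it; z points along the fingers, y is the line along which they close (so a half turn about z gives the same grasp; the last joint's range is limited). The gripper opens to 85 mm and grips with 20 to 120 N. Pads are 22 mm wide; open, the fingers measure 114 mm over their backs; the gripper's body (76 mm by 85 mm) begins 54 mm behind the grasp point. The pads swing forward as they close: fully open they stand 13 mm farther back than shut.
Start: joints at [-1.44, 0.426, 0.074, 1.606, -0.034, 1.111, -0.067], TCP at [186.416, 648.71, 231.302] pointing down, gripper open.
Joint ranges: [-2.85, 2.85], [-0.5, 2.14], [-1.23, 1.37], [0.21, 2.46], [-1.02, 4.16], [0.16, 2.05], [-2.73, 2.73]. Speed limits (rad/s): [1.89, 1.89, 2.39, 2.39, 3.01, 3.01, 3.01].

## Interface

Orientations are given as a unit quaternion [w, x, y, z].
In Python, from rig import read_state, grab_frame, finish_job gives the robot as it stands.
- The arm moves only by the tool apply_moves, never from a script. Its arguments are lists of equal length, an entry for each row: "dr": the turn, a rotation vector about the tool's x, y, z in rad, a list of three; "xyz": the shift along the tool's x, y, z in m, a list of three; "claw": the closure, from 0 (fully open) to 1 (shut). In form: {"dr": [[rx, ry, rz], ...], "xyz": [[tx, ty, tz], ...], "claw": [claw, ...]}. A call has 1 to 20 rows; each row is the pose to reach, as a shift and turn from the pose commanded when the call began, along the tool's axes at that moment; what a row does not reach only later rows make up. A row lasts 1/8 s, in which the tool goes at most 62.5 mm and 10.7 degrees, less where a joint would pass 70% of its speed; a pose out of reach is approached as far as the arm can. A call with a gripper value outside its range is refused whole. The fingers move at their own pace and stop on an object; "newtons" is the grip in N (left out, the last holds). Time passes only in rows, so rows that repeat a pose let the fingers close. It gives the time, the measured TCP pose, the force, the opening and the grip force at its end, in the units of the state.
- read_state(): the state, without advancing time (a new reading comes with each control period).
- grab_frame(name): name is "scene" or "top" or "wrist"; returns a dict with "image" (384x512x3 uint8, red, green, blue), "depth" (384x512 float32, mm along the optical axis (not along the pixel's ray), 0 where there is no reading), "mtx" (3x3 intrinsics, pixels), "k1" (the pictures are not rectified: a ray, as slopes to the right and down, at radius r is drawn at 1 + k1 r^2 times it, then the intrinsics apply), "R" (3x3) and "t" (3): a world point X has camera coordinates R X + t. Camera axes: x right, y down, z forward; pixel columns grow to the right and rows downward; lengths in mm; the calibration is good to about 2 mm. A picture is of the moment at which its call begins.
- finish_job(): hands the job in; it is judged then, once.
The state is a dict: "t": time; "joints": joint angles; "qd": joint speeds; "effort": joint torques, N m; "tool_pos": TCP position; "ee_rot": TCP orientation; "contact_force": force on the tool from outside, world axes, zero at the start; "wrist_torque": the same for the moment, N m; "gripper_width": finger opening in mm; "grasp_force": force on a finger pad.
Only numpy, scipy, OpenCV 4.12 (cv2) and the standard library are available. Lean on these libraries where they do the work, as an engineer would, in place of code of your own. Each camera call takes 0.05 s, during which the arm holds its last target. There are 200 camera calls.

## Task

Take the red carded specimen off its wire peg: slide it along the peg and lift it gently over the upturned tip, feeling the way so that the springy peg is never strained. Then lower it, foot first, into the slot of the wooden block, keep hold of it until it stands on the slot's floor, and let go. Leave the blue card hanging and do not disturb the jar or the dish.

Things in the scene. Friction and masses are not known exactly. Their poses are not given: they have to be found in the camera images.
- tag_red: Red-headed white specimen card, rigid, 4 mm thick (x), 46 wide (y), 108 tall (z, up), about 60 g. Origin: centre of its foot (lower edge). A 30 mm wide clear blister, 35 to 55 mm above the foot, stands 4 mm proud of its -x face. It hangs on one of the pegs; with over 50 mm free on either side in y it can be gripped across its width, at the height of the hole, clear of the peg.
- red_hole (a point): Centre of the red card's closed hole: 14 mm wide (y), 16 mm high (z), 62 to 78 mm above the foot. It is only 1.5 mm or so taller than the steepest upturn needs, so the card must rise as it follows the upturn: raised too early, the hole's lower edge catches under the peg; too late, its upper edge jams on the upturn.
- tag_blue: Blue-headed card of the same shape, hanging on the other peg; to be left there.
- stand: Fixed display stand, white base 110 x 250 x 12 mm, origin at the centre of its underside. An upright green frame carries a crossbar (front face at x = +36 mm, 162 to 178 mm up). Two level steel pegs, 5 mm thick, stick out of the bar towards the stand's -x, 124 mm apart, axes 170 mm up. The pegs are springy up and down, about 10 N per mm at the tip, and must never be loaded with more than 9 N.
- root_l (a point): Middle of the peg at y = +62 mm where it leaves the crossbar; axes as the stand's. The straight part ends 73 to 103 mm out from here (-x); there the peg turns up at 40 to 55 degrees from level and runs 26 mm more to a round tip. Reach and steepness are not given and differ between pegs: feel for them. No tip reaches over 127 mm out or over 25 mm above the axis.
- root_r (a point): The same point of the peg at y = -62 mm, which is made alike but with its own unknown reach and steepness.
- block: Fixed wooden label block, 70 (x) x 100 (y) x 45 mm high, origin at the centre of its underside. In its top is one open slot, 14 mm wide in x, 64 mm long in y, 30 mm deep, centred.
- slot (a point): Centre of the slot's floor, 15 mm above the table; axes as the block's (slot runs along y).
- jar: Amber glass jar, 56 mm across, 85 mm tall, bystander; origin at the centre of its base.
- dish: White bowl, 90 mm across, 40 mm tall, bystander; origin at the centre of its base.
Mind the look-alikes: they are no part of the job. Leave any turquoise look-alike of the tag_red alone.

How it is judged (in metres and radians):
On the way, in this order (a step that is already met when the one before it is completed fails the run):
1. the red card, held in the gripper, is clear of its peg, beyond the tip and still up in the air (x of tag_red in the frame of stand below -0.095 m and height (world z) of tag_red above 0.05 m and contact force between the fingers and tag_red above 1 N), for 0.1 s.
2. the red card's foot is within 12 mm of the slot's floor, inside the slot, while still held (z of tag_red in the frame of slot below 0.012 m and horizontal distance between tag_red and slot below 0.016 m and contact force between the fingers and tag_red above 1 N), for 0.1 s.
At the end, for the whole second after the job is handed in: the red card stands released and at rest in the slot, its foot within 7 mm of the slot's floor and 16 mm of its centre, leaning less than 26 degrees; blue card, jar and dish within 20 mm of where they were (z of tag_red in the frame of slot between -0.004 and 0.007 m and horizontal distance between tag_red and slot below 0.016 m and angle between tag_red's own z axis and vertical below 0.45 rad and contact force between the fingers and tag_red below 0.05 N and linear speed of tag_red below 0.03 m/s and distance of each of tag_blue, jar, dish from where it was at the start of the episode below 0.02 m); the robot touches nothing.
It fails at once if the red card loads its peg or the stand with more than 9 N (contact force between tag_red and stand above 9 N).
It fails at once if the robot pushes on the pegs or the stand with more than 10 N (contact force between any of the fingers, the arm and stand above 10 N).
It fails at once if the blue card is moved more than 20 mm (distance of tag_blue from where it was at the start of the episode above 0.02 m).
It fails at once if the jar is moved more than 20 mm (distance of jar from where it was at the start of the episode above 0.02 m).
It fails at once if the dish is moved more than 20 mm (distance of dish from where it was at the start of the episode above 0.02 m).
It also fails if it takes over 72 s, if anything falls off the work surface, if the arm or the gripper's body presses on something with over 40 N, if the wrist force passes 120 N, or if a joint passes its speed limit or range.

## Working session

There is one attempt and no reset: what is moved stays moved. The work goes in short steps, Python scripts to look and compute and a tool call to move; the robot and the scene stay as the last step left them, time stands still between calls to the robot, and variables do not carry over. Pictures are saved under pics/ and viewed, at most 10 in all, crops included, and the job is handed in when it is done.

Besides the shell and the picture viewer there is one more tool, called as name(argument=value, ...), one argument or row to a line, values as JSON. apply_moves: Moves the arm, as the interface text tells. Its arguments: {"type":"object","properties":{"dr":{"type":"array","items":{"type":"array","items":{"type":"number"}}},"xyz":{"type":"array","items":{"type":"array","items":{"type":"number"}}},"claw":{"type":"array","items":{"type":"number"}},"newtons":{"type":"number"}},"required":["dr","xyz","claw"]}

```bash
mkdir -p pics; cat > h.py <<'E'
import numpy as np, cv2, pickle
from rig import read_state, grab_frame, finish_job
def P(f,u,v,d=None):
    # world point at pixel, using depth (median 3x3 of nonzero)
    m=f["mtx"]; xy=np.array([(u-m[0,2])/m[0,0],(v-m[1,2])/m[1,1]])
    s=xy.copy()
    for _ in range(20): s=xy/(1+f["k1"]*(s@s))
    if d is None:
        w=f["depth"][int(v)-1:int(v)+2,int(u)-1:int(u)+2]; w=w[w>0]; d=np.median(w) if len(w) else np.nan
    return np.asarray(f["R"]).T@(np.array([s[0]*d,s[1]*d,d])-np.asarray(f["t"]))
def px(f,X):
    c=np.asarray(f["R"])@np.asarray(X,float)+f["t"]; s=c[:2]/c[2]; s=s*(1+f["k1"]*(s@s))
    return f["mtx"][0,0]*s[0]+f["mtx"][0,2], f["mtx"][1,1]*s[1]+f["mtx"][1,2]
def save(f,n): pickle.dump(f,open(n+'.pkl','wb'))
def load(n): return pickle.load(open(n+'.pkl','rb'))
E
python3 - <<'E'
from h import *
im=[]
for n in("scene","top"):
    f=grab_frame(n); save(f,n); im.append(f["image"]); print(n,f["k1"],-np.array(f["R"]).T@f["t"])
a=np.vstack(im)[:,:,::-1]
cv2.imwrite("pics/s1.png",cv2.resize(im[0][:,:,::-1],(800,600),interpolation=2))
cv2.imwrite("pics/t1.png",cv2.resize(im[1][:,:,::-1],(800,600),interpolation=2))
print(read_state())
E
```

```text
scene -0.1518002642049322 [1300.67762191 -716.81440425  817.78175277]
top -0.0811114315312355 [ 409.99199056   37.5404919  1020.03963658]
{'t': 0.1, 'joints': array([-1.44050154,  0.42669024,  0.07383394,  1.60651909, -0.03413175,
        1.11081784, -0.06709719]), 'qd': array([-9.95830969e-04, -4.47819518e-05,  5.80002219e-04, -9.07626355e-04,
       -4.90625929e-04,  1.15769734e-03, -1.09186259e-03]), 'effort': array([ 8.55401682e-03, -9.51527095e+01,  3.77115503e+00, -4.64409077e+01,
        1.94376142e-02,  6.37646299e-03, -3.95084328e-05]), 'tool_pos': array([186.30986656, 648.39984588, 230.67673908]), 'ee_rot': array([-5.83541322e-05,  1.39453788e-01,  9.90228405e-01, -5.85226071e-04]), 'contact_force': array([ 0.04951721, -0.56050923, -0.51256153]), 'wrist_torque': array([ 0.03917696, -0.03233658, -0.03797831]), 'grasp_force': 0.0, 'gripper_width': 85.25806392334133}
```

View pics/s1.png

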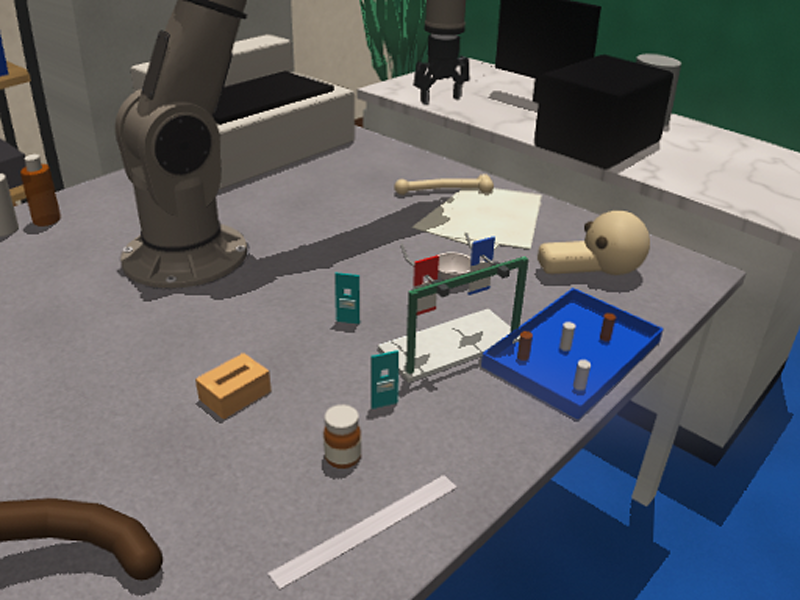

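View pics/t1.png

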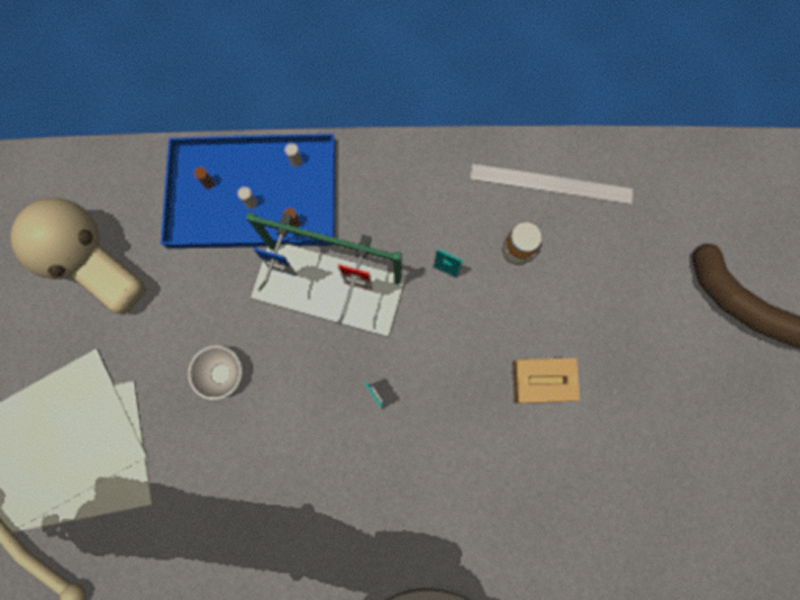

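The scene view shows the red card hanging at (426,282), the blue card at (482,260), and two turquoise look-alikes standing on the table at (347,300) and (384,380). The block is at (233,385) and the jar at (342,437). In the top view the red card is at (355,276), blue at (275,262), the block at (547,381), the jar at (523,243), and the dish at (216,372). By the description, the red-headed card on the peg is the target. Next I'll take a close crop and measurements.

```bash
python3 - <<'E'
from h import *
f=load("top"); g=load("scene")
c=f["image"][125:225,150:280,::-1]; c2=g["image"][145:245,210:343,::-1]
a=cv2.resize(c,(780,600),interpolation=2); b=cv2.resize(c2,(798,600),interpolation=2)
o=np.zeros((600,800,3),np.uint8); 
o[:300,:390]=cv2.resize(a,(390,300),interpolation=3); o[:,:]=0
o=np.vstack([cv2.resize(c,(390,300),interpolation=2),]); o2=cv2.resize(c2,(399,300),interpolation=2)
cv2.imwrite("pics/c1.png",cv2.resize(c,(780,600),interpolation=2))
cv2.imwrite("pics/c2.png",cv2.resize(c2,(798,600),interpolation=2))
def col(img,lo,hi):
    h=cv2.cvtColor(img,cv2.COLOR_RGB2HSV); return cv2.inRange(h,lo,hi)
# block : orange in top view
m=col(f["image"],(8,100,120),(22,255,255)); n,l,s,ce=cv2.connectedComponentsWithStats(m)
for i in range(1,n):
    if s[i,4]>100:
        print(s[i],ce[i]); ys,xs=np.where(l==i); pts=np.array([P(f,x,y) for x,y in zip(xs,ys)]); 
        k=pts[(pts[:,2]>35)&(pts[:,2]<55)]
        if len(k)>20:
            r=cv2.minAreaRect(k[:,:2].astype(np.float32)); print(r,np.median(k[:,2]))
# base white, all pixels with z 8..16 bright
for nm,q in(("top",f),("scene",g)):
    V,U=np.mgrid[100:330,100:400]; 
    pts=np.array([P(q,u,v) for u,v in zip(U.ravel(),V.ravel())]); im=q["image"][100:330,100:400].reshape(-1,3).astype(int)
    near=(pts[:,0]>380)&(pts[:,0]<720)&(pts[:,1]<380)&(pts[:,1]>0)
    b=near&(pts[:,2]>6)&(pts[:,2]<18)&(im.min(1)>130); 
    if b.sum()>20: print(nm,"base",b.sum(),cv2.minAreaRect(pts[b][:,:2].astype(np.float32)))
    r=near&(im[:,0]>1.8*im[:,1])&(im[:,0]>1.8*im[:,2])&(im[:,0]>100)&(pts[:,2]>80)
    print(nm,"red",r.sum(),np.median(pts[r],0),cv2.minAreaRect(pts[r][:,:2].astype(np.float32)),pts[r][:,2].min(),pts[r][:,2].max())
    gr=near&(im[:,1]>1.3*im[:,0])&(im[:,1]>im[:,2]*1.1)&(pts[:,2]>155)&(pts[:,2]<190)
    print(nm,"bar",gr.sum(),np.median(pts[gr],0),cv2.minAreaRect(pts[gr][:,:2].astype(np.float32)))
E
```

```text
[ 330  229   41   29 1045] [349.89090909 243.01913876]
((470.68084716796875, -206.12147521972656), (101.35652923583984, 66.7430648803711), 88.79045867919922) 45.67774081261304
top base 3006 ((616.4122924804688, 215.40061950683594), (212.33563232421875, 364.91595458984375), 17.429229736328125)
top red 42 [620.96741836  98.33487471 202.33819213] ((621.8660278320312, 99.55107116699219), (42.285972595214844, 4.587939262390137), 72.7899398803711) 194.32948279494042 203.6299291578544
top bar 374 [676.3549887  140.42401036 178.10410475] ((679.6153564453125, 146.0504608154297), (237.02835083007812, 11.973740577697754), 73.59098815917969)
scene base 1581 ((609.053466796875, 213.597412109375), (204.38526916503906, 375.3210144042969), 18.270605087280273)
scene red 35 [618.8173571   93.55568767 199.7797577 ] ((613.138671875, 106.71940612792969), (39.293582916259766, 50.4305534362793), 41.370975494384766) 93.37894728118457 202.15230113217066
scene bar 427 [678.2003375  133.85451695 173.29110869] ((679.1454467773438, 143.6992950439453), (241.35629272460938, 15.668522834777832), 73.21320343017578)
```

View pics/c1.png

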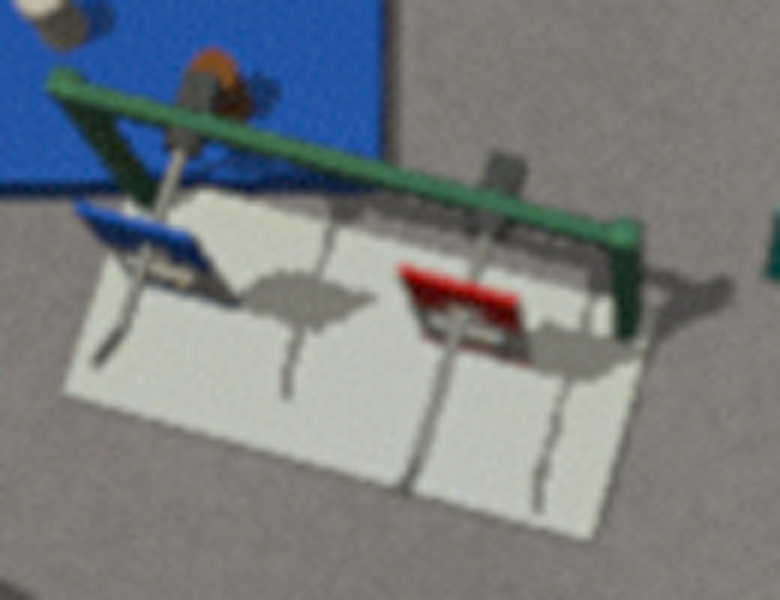

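View pics/c2.png

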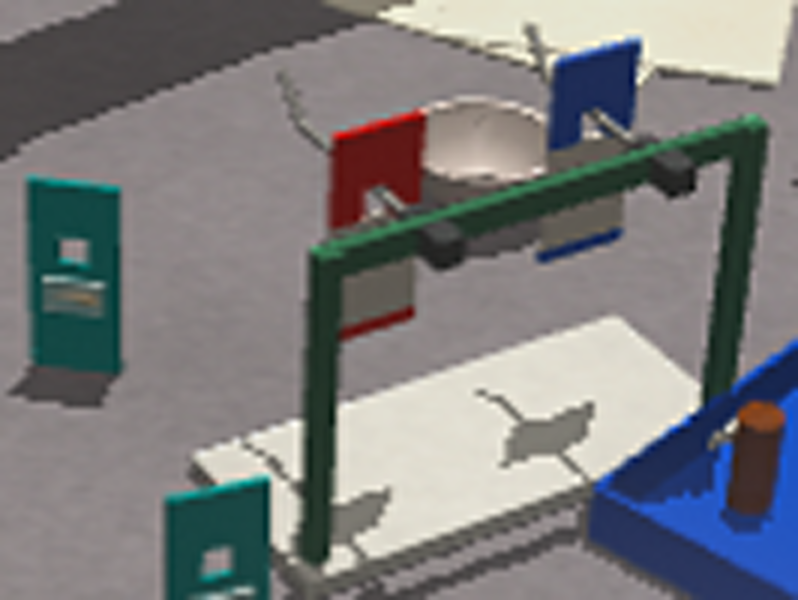

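Crop 1 shows the red card at (465,310) on the right-hand peg, with the peg tip near (407,490). Crop 2 confirms it: red head at (378,165), peg running behind the card, bend near (325,150), tip near (282,75). The turquoise cards stand on the table.

```bash
python3 - <<'E'
from h import *
f=load("top"); g=load("scene")
T=lambda x,y:(150+x/6,125+y/6); S=lambda x,y:(210+x/6,145+y/6)
def plane(q,uv,n,p0):
    a=P(q,*uv,d=100.);b=P(q,*uv,d=200.);d=b-a
    return a+d*((p0-a)@n)/(d@n)
z=np.array([0,0,1.])
A=plane(f,T(595,540),z,z*12);B=plane(f,T(65,393),z,z*12)
e=B-A;print("front corners",A,B,np.linalg.norm(e))
yaw=np.arctan2(-e[0],e[1]);print("yaw",yaw)
C=np.array([np.cos(yaw),np.sin(yaw),0]);Y=np.array([-C[1],C[0],0])
O=(A+B)/2+55*C;O[2]=0;print("O",O)
for nm,b in(("topbar",[679.6,146,0]),("scbar",[679.1,143.7,0])):
    d=np.array(b)-O;print(nm,d@C,d@Y)
for c in([621.9,99.5,0],):
    d=np.array(c)-O;print("card",d@C,d@Y)
# scene: peg root,bend,tip on plane y=-62
root=O+36*C-62*Y+170*z
for nm,q,uv in(("sc bend",g,S(325,150)),("sc tip",g,S(282,75)),("hole",g,S(375,200)),("sc bendB",g,S(550,80)),("sc tipB",g,S(530,28))):
    yy=62 if nm[-1]=="B" else -62
    p=plane(q,uv,Y,O+yy*Y)
    d=p-O;print(nm,d@C,d[2],"reach",36-d@C)
for nm,uv,h in(("bar right",T(625,235),178),("bar left",T(62,82),178),("tip top",T(407,490),190),("tip top B",T(97,362),190)):
    d=plane(f,uv,z,z*h)-O;print(nm,d@C,d@Y)
for y in(-62,62):
  print([tuple(np.round(((np.array(px(f,O+x*C+y*Y+170*z))-(150,125))*6)).astype(int)) for x in(36,0,-40,-60)])
# tool dir check
from scipy.spatial.transform import Rotation as R
w=read_state()["ee_rot"];print(R.from_quat(w[[1,2,3,0]]).as_matrix().round(3))
E
```

```text
front corners [552.30649718  51.96421889  12.        ] [623.17563987 290.99475533  12.        ] 249.3151273761912
yaw -0.28822958176257213
O [640.47224309 155.84544641   0.        ]
topbar 40.31230345244243 1.6829634640932458
scbar 40.4867162946342 -0.6642860242395658
card -1.7896216420099598 -59.30037773119651
sc bend -41.58742401237442 166.84544045543714 reach 77.58742401237441
sc tip -80.37568823328027 186.41098467546715 reach 116.37568823328027
hole 0.8615937720371873 163.44915485263493 reach 35.13840622796281
sc bendB -41.73714038148642 169.71685020753694 reach 77.73714038148643
sc tipB -60.40350194954603 188.5397547701482 reach 96.40350194954604
bar right 39.326405362300584 -112.78072974074838
bar left 40.34412468731311 115.22536275177679
tip top -79.07677432129796 -62.524005879500564
tip top B -63.903109159091535 63.16489226449717
[(np.int64(496), np.int64(215)), (np.int64(470), np.int64(302)), (np.int64(440), np.int64(400)), (np.int64(425), np.int64(450))]
[(np.int64(192), np.int64(133)), (np.int64(163), np.int64(219)), (np.int64(131), np.int64(315)), (np.int64(115), np.int64(364))]
[[-0.961  0.276 -0.   ]
 [ 0.276  0.961 -0.001]
 [-0.    -0.001 -1.   ]]
```

apply_moves(
  dr=[
    [0,0,0],
    [0,0,0.01],
    [0,0,0.01],
    [0,0,0.01],
    [0,0,0.01],
    [0,0,0.01],
    [0,0,0.01],
    [0,0,0.01],
    [0,0,0.01],
    [0,0,0.01],
    [0,0,0.01],
    [0,0,0.01],
    [0,0,0.01],
    [0,0,0.01],
    [0,0,0.01],
    [0,0,0.01],
  ],
  xyz=[
    [-0.015,-0.012,-0.02],
    [-0.05,-0.038,-0.05],
    [-0.09,-0.07,-0.07],
    [-0.13,-0.1,-0.07],
    [-0.17,-0.13,-0.07],
    [-0.21,-0.16,-0.07],
    [-0.25,-0.19,-0.07],
    [-0.29,-0.22,-0.07],
    [-0.33,-0.255,-0.07],
    [-0.37,-0.285,-0.07],
    [-0.41,-0.315,-0.07],
    [-0.45,-0.345,-0.07],
    [-0.49,-0.375,-0.07],
    [-0.52,-0.4,-0.07],
    [-0.532,-0.41,-0.07],
    [-0.532,-0.41,-0.07],
  ],
  claw=[0,0,0,0,0,0,0,0,0,0,0,0,0,0,0,0],
)

```text
t: 2.1
tool_pos: [584.5, 106.8, 301.7]
ee_rot: [0.0, 0.145, 0.989, 0.0]
contact_force: [-0.2, 0.4, -1.1]
gripper_width: 85.3
grasp_force: 0.0
```

```bash
python3 - <<'E'
from h import *
f=grab_frame("wrist"); save(f,"w1"); print(-np.array(f["R"]).T@f["t"],f["R"],read_state()["tool_pos"],read_state()["contact_force"])
cv2.imwrite("pics/w1.png",cv2.resize(f["image"][:,:,::-1],(800,600),interpolation=2))
E
```

```text
[519.89982017 125.37616993 444.29923061] [[ 2.86761256e-01  9.58001661e-01 -8.94258148e-04]
 [ 9.23189001e-01 -2.76091091e-01  2.67386943e-01]
 [ 2.55910239e-01 -7.75017848e-02 -9.63588825e-01]] [584.02007111 108.02681281 301.56756896] [-0.28543255  1.44583236  0.2768667 ]
```

View pics/w1.png

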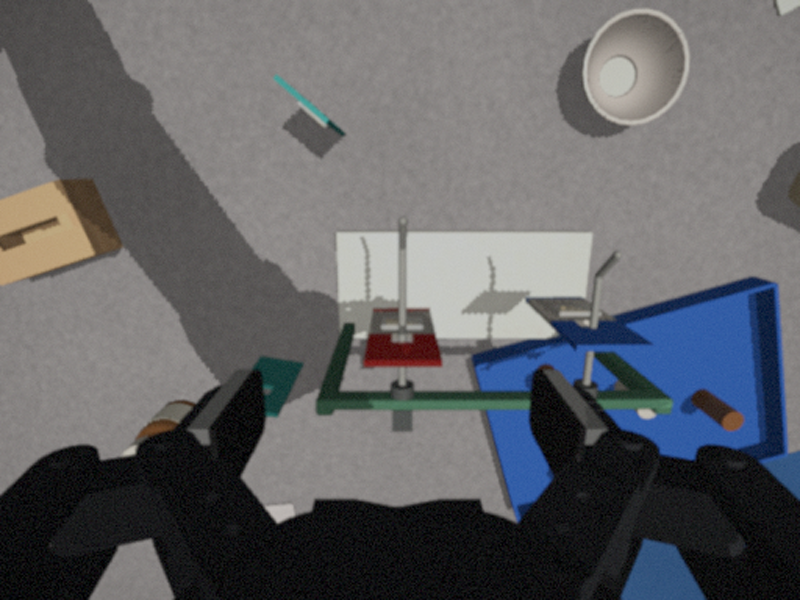

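The wrist view shows the red peg along column 402, from its root at row 390 to the bend near row 246 and the tip at row 220. The red card's top edge is around (402,363).

```bash
python3 - <<'E'
from h import *
f=load("w1"); yaw=-.288
O=np.array([640.5,155.8,0]);C=np.array([np.cos(yaw),np.sin(yaw),0]);Y=np.array([-C[1],C[0],0])
for v in range(135,252,3):
    o=[]
    for u in(256,257,258):
        d=f["depth"][v,u]
        p=P(f,u,v,d=d)-O; o.append((round(p@C,1),round(p@Y,1),round(p[2],1)))
    print(v,o)
V,U=np.mgrid[190:240,225:290];im=f["image"][190:240,225:290].reshape(-1,3).astype(int)
pts=np.array([P(f,u,v,d=f["depth"][v,u]) for u,v in zip(U.ravel(),V.ravel())])
r=(im[:,0]>1.8*im[:,1])&(im[:,0]>100)&(pts[:,2]>80);q=pts[r]-O
st=np.c_[q@C,q@Y,q[:,2]];t=st[:,2]>199
print("red",r.sum(),np.median(st[t],0),st[t].min(0),st[t].max(0),cv2.minAreaRect(pts[r][t][:,:2].astype(np.float32)))
print(np.round(st[::12],1).tolist())
E
```

```text
135 [(np.float64(-74.0), np.float64(-60.7), np.float64(0.1)), (np.float64(-74.0), np.float64(-59.2), np.float64(-0.2)), (np.float64(-73.9), np.float64(-57.6), np.float64(-0.9))]
138 [(np.float64(-69.3), np.float64(-60.7), np.float64(-1.7)), (np.float64(-85.4), np.float64(-61.0), np.float64(188.6)), (np.float64(-85.5), np.float64(-60.1), np.float64(190.1))]
141 [(np.float64(-83.0), np.float64(-61.9), np.float64(190.5)), (np.float64(-82.9), np.float64(-61.0), np.float64(189.7)), (np.float64(-83.1), np.float64(-60.1), np.float64(191.5))]
144 [(np.float64(-80.3), np.float64(-61.9), np.float64(189.6)), (np.float64(-80.2), np.float64(-61.0), np.float64(189.5)), (np.float64(-80.1), np.float64(-60.1), np.float64(188.3))]
147 [(np.float64(-77.1), np.float64(-61.8), np.float64(185.1)), (np.float64(-77.2), np.float64(-61.0), np.float64(186.4)), (np.float64(-77.3), np.float64(-60.1), np.float64(186.5))]
150 [(np.float64(-73.8), np.float64(-61.8), np.float64(180.7)), (np.float64(-74.2), np.float64(-60.9), np.float64(183.2)), (np.float64(-74.0), np.float64(-60.0), np.float64(181.8))]
153 [(np.floa
[... 5807 characters left out ...]
64(-61.9), np.float64(178.7)), (np.float64(27.3), np.float64(-60.9), np.float64(178.5)), (np.float64(27.8), np.float64(-59.8), np.float64(177.6))]
red 168 [ -1.93708751 -61.09945325 202.1176957 ] [-106.99168666  -83.08964779  200.40875984] [-1.81082322e-01 -3.91174920e+01  4.44299231e+02] ((577.8819580078125, 120.02655029296875), (43.40779113769531, 108.06449890136719), 62.84409713745117)
[[-3.9, -78.4, 202.4], [-3.6, -56.5, 202.0], [-2.8, -80.3, 202.1], [-3.0, -69.3, 202.8], [-2.6, -58.4, 201.9], [-2.6, -47.4, 202.0], [-1.8, -81.2, 202.2], [-2.0, -70.2, 202.7], [-1.9, -59.3, 202.6], [-2.3, -48.4, 203.5], [-1.3, -82.1, 203.2], [-1.0, -71.2, 202.6], [-0.5, -60.2, 201.6], [-0.6, -49.2, 201.8]]
```

apply_moves(
  dr=[
    [0,0,0],
    [0,0,0],
    [0,0,0],
    [0,0,0],
    [0,0,0],
    [0,0,0],
    [0,0,0],
    [0,0,0],
    [0,0,0],
    [0,0,0],
    [0,0,0],
  ],
  xyz=[
    [-0.015,0.001,0.015],
    [-0.032,0.001,0.04],
    [-0.038,0.0012,0.065],
    [-0.038,0.0012,0.085],
    [-0.038,0.0012,0.105],
    [-0.038,0.0012,0.122],
    [-0.038,0.0012,0.138],
    [-0.038,0.0012,0.15],
    [-0.038,0.0012,0.156],
    [-0.038,0.0012,0.156],
    [-0.038,0.0012,0.156],
  ],
  claw=[0,0,0,0,0,0,0,0,0,0,0],
  newtons=30,
)

```text
t: 3.52
tool_pos: [621.5, 98.0, 145.8]
ee_rot: [0.0, 0.144, 0.99, 0.0]
contact_force: [0.1, 0.6, 0.6]
gripper_width: 85.3
grasp_force: 0.0
```

```bash
python3 - <<'E'
from h import *
s=read_state(); print(s["tool_pos"],s["ee_rot"],s["contact_force"])
f=grab_frame("wrist"); save(f,"w2")
cv2.imwrite("pics/w2.png",cv2.resize(f["image"][:,:,::-1],(800,600),interpolation=2))
E
```

```text
[621.5339871   97.99228991 145.79678732] [3.03220859e-04 1.44484798e-01 9.89506965e-01 1.33102810e-04] [0.12994539 0.63929821 0.57574376]
```

View pics/w2.png

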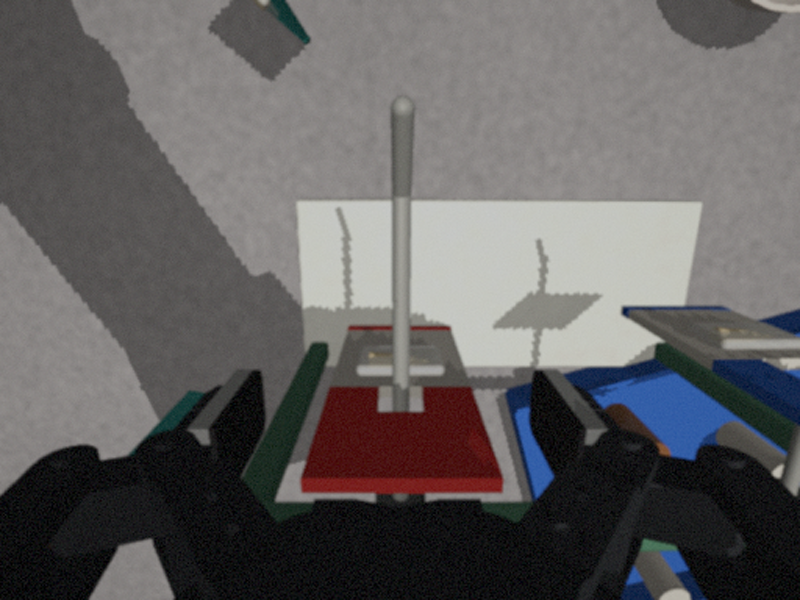

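The wrist view shows the pads at columns ~235 and ~570, centred on the card at column 402, with the peg straight ahead. I'll close gently.

apply_moves(
  dr=[
    [0,0,0],
    [0,0,0],
    [0,0,0],
    [0,0,0],
    [0,0,0],
    [0,0,0],
    [0,0,0],
    [0,0,0],
    [0,0,0],
    [0,0,0],
  ],
  xyz=[
    [0,0,0],
    [0,0,0],
    [0,0,0],
    [0,0,0],
    [0,0,0],
    [0,0,0],
    [0,0,0],
    [0,0,0],
    [0,0,0],
    [0,0,0],
  ],
  claw=[0.15,0.3,0.38,0.4,0.45,0.5,0.55,0.6,0.65,0.7],
  newtons=30,
)

```text
t: 4.82
tool_pos: [621.3, 98.0, 145.3]
ee_rot: [0.0, 0.144, 0.99, 0.0]
contact_force: [-0.3, -0.3, 1.8]
gripper_width: 45.4
grasp_force: 31.0
```

apply_moves(
  dr=[
    [0,0,0],
    [0,0,0],
    [0,0,0],
    [0,0,0],
    [0,0,0],
    [0,0,0],
  ],
  xyz=[
    [0,0,-0.001],
    [0,0,-0.002],
    [0,0,-0.003],
    [0,0,-0.004],
    [0,0,-0.005],
    [0,0,-0.005],
  ],
  claw=[0.7,0.7,0.7,0.7,0.7,0.7],
)

```text
t: 5.58
tool_pos: [621.3, 98.0, 150.4]
ee_rot: [0.0, 0.144, 0.99, 0.0]
contact_force: [-0.1, -0.9, -0.6]
gripper_width: 45.6
grasp_force: 31.0
```

```bash
cat > look.py <<'E'
import sys
from h import *
n=sys.argv[1]; f=grab_frame("wrist"); save(f,n); s=read_state()
yaw=-.288;O=np.array([640.5,155.8,0]);C=np.array([np.cos(yaw),np.sin(yaw),0]);Y=np.array([-C[1],C[0],0])
q=s["tool_pos"]-O;print("tcp stand",q@C,q@Y,q[2],"F",s["contact_force"],"tq",s["wrist_torque"],s["grasp_force"],s["gripper_width"])
V,U=np.mgrid[100:384,130:390];im=f["image"][100:384,130:390].reshape(-1,3).astype(int)
pts=np.array([P(f,u,v,d=f["depth"][v,u]) for u,v in zip(U.ravel(),V.ravel())])-O
st=np.c_[pts@C,pts@Y,pts[:,2]]
r=(im[:,0]>1.8*im[:,1])&(im[:,0]>1.8*im[:,2])&(im[:,0]>60)&(st[:,2]>80)&(st[:,2]<260)
q=st[r]; # fit front face of the head
if len(q)>30:
    print("red",len(q),"top z",np.percentile(q[:,2],[5,50,98]),"y",np.percentile(q[:,1],[1,50,99]),"x",np.percentile(q[:,0],[2,50,98]))
    k=q[q[:,2]<np.percentile(q[:,2],98)-4]; print("x=a+b z",np.polyfit(k[:,2],k[:,0],1))
E
python3 look.py w3
```

```text
tcp stand -2.057054110212773 -60.885246954460776 150.33488629198285 F [ 0.44908938 -0.41475021 -0.88556555] tq [-0.04708366 -0.03048752  0.00545924] 30.99106326699257 45.17197816211963
red 6886 top z [166.50688134 194.38326498 207.83493978] y [-83.58839188 -61.57623023 -39.73231479] x [-4.15368933 -3.39855311  0.19859684]
x=a+b z [-0.00778324 -1.81767522]
```

apply_moves(
  dr=[
    [0,0,0],
    [0,0,0],
    [0,0,0],
    [0,0,0],
    [0,0,0],
    [0,0,0],
    [0,0,0],
    [0,0,0],
    [0,0,0],
  ],
  xyz=[
    [0.003,0,0],
    [0.008,0,0],
    [0.014,0,0],
    [0.02,0,0],
    [0.026,0,0],
    [0.031,0,0],
    [0.035,0,0],
    [0.037,0,0],
    [0.037,0,0],
  ],
  claw=[0.7,0.7,0.7,0.7,0.7,0.7,0.7,0.7,0.7],
)

```text
t: 6.75
tool_pos: [585.7, 108.6, 150.3]
ee_rot: [-0.0, 0.144, 0.99, -0.0]
contact_force: [-0.2, 0.5, -0.6]
gripper_width: 45.3
grasp_force: 31.0
```

```bash
python3 look.py w4; python3 -c "
import numpy as np
for p in (.1,.2,.3,.4,.42): print(p,19.2*np.sin(p),19.2*(np.cos(p)-1))"
```

```text
tcp stand -38.98398996689885 -60.8095139436476 150.3354050905771 F [ 0.18066353 -0.11585139 -0.36755929] tq [-0.03659578  0.00402729 -0.02976664] 30.991241969168186 45.30005801609635
red 6724 top z [166.57142134 194.2764226  207.71617374] y [-83.53627193 -61.49062458 -39.624011  ] x [-41.25186566 -40.47524874 -37.35957237]
x=a+b z [ 3.21707413e-03 -4.11333920e+01]
0.1 1.9168015996191006 -0.09592002666190425
0.2 3.814451151265175 -0.38272170544816075
0.3 5.673987967897719 -0.8575394087883651
0.4 7.476832172326089 -1.515628915144606
0.42 7.829000698743746 -1.6686923460036815
```

apply_moves(
  dr=[
    [0,0.05,0],
    [0,0.1,0],
    [0,0.15,0],
    [0,0.2,0],
    [0,0.25,0],
    [0,0.3,0],
    [0,0.35,0],
    [0,0.4,0],
    [0,0.42,0],
    [0,0.42,0],
  ],
  xyz=[
    [0.001,0,0],
    [0.0019,0,-0.0001],
    [0.0029,0,-0.0002],
    [0.0038,0,-0.0004],
    [0.0047,0,-0.0006],
    [0.0057,0,-0.0009],
    [0.0066,0,-0.0012],
    [0.0075,0,-0.0015],
    [0.0078,0,-0.0017],
    [0.0078,0,-0.0017],
  ],
  claw=[0.7,0.7,0.7,0.7,0.7,0.7,0.7,0.7,0.7,0.7],
)

```text
t: 8.05
tool_pos: [578.4, 110.6, 151.6]
ee_rot: [-0.206, 0.141, 0.968, 0.03]
contact_force: [-0.5, -1.0, -1.2]
gripper_width: 45.4
grasp_force: 30.9
```

```bash
python3 look.py w5; python3 -c "
from h import *
f=load('w5');cv2.imwrite('pics/w5.png',cv2.resize(f['image'][:,:,::-1],(800,600)))"
```

```text
tcp stand -46.78897439761615 -60.85431827963599 151.86963027894453 F [0.65696129 0.06030361 0.14972176] tq [-0.15823114 -0.43671989  0.01092621] 30.933753736317158 45.27168519870502
red 6843 top z [166.86130396 192.34081261 204.64233367] y [-84.052823   -62.1371617  -39.86321418] x [-42.88263299 -30.0960351  -21.79786274]
x=a+b z [   0.45081616 -116.72665176]
```

View pics/w5.png

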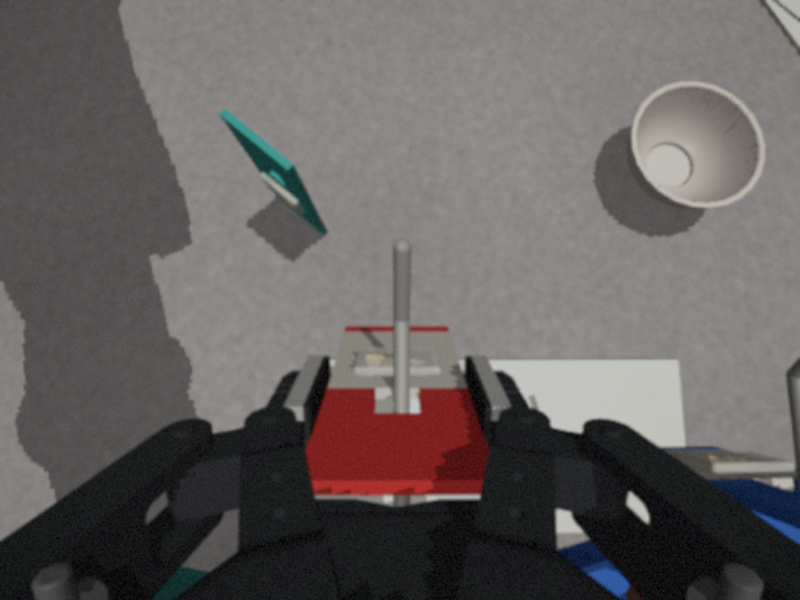

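The wrist view shows the peg passing through the hole at (400,395), with the bend at (401,322) and the tip at (402,247). The card is tilted and clear of the peg.

apply_moves(
  dr=[
    [0,0,0],
    [0,0,0],
    [0,0,0],
    [0,0,0],
    [0,0,0],
    [0,0,0],
    [0,0,0],
  ],
  xyz=[
    [0.003,0,0.0012],
    [0.007,0,0.003],
    [0.011,0,0.0047],
    [0.015,0,0.0064],
    [0.018,0,0.0077],
    [0.0193,0,0.0082],
    [0.0193,0,0.0082],
  ],
  claw=[0.7,0.7,0.7,0.7,0.7,0.7,0.7],
)

```text
t: 8.98
tool_pos: [558.2, 116.8, 152.4]
ee_rot: [-0.206, 0.141, 0.968, 0.03]
contact_force: [-0.5, -1.7, -0.8]
gripper_width: 45.1
grasp_force: 30.9
```

```bash
python3 look.py w6; python3 -c "
import numpy as np
c,s=np.cos(.415),np.sin(.415)
for a,b in [(3,.3),(6,1),(8,2.5),(10,4.6),(12,6.8),(15,10.1),(18,13.3),(21,16.6),(24,19.9),(28,24.2),(33,29),(40,31),(50,31),(60,31),(70,31)]: print(a,b,round(c*a+s*b,1),round(s*a-c*b,1))
from h import *
f=load('w6')
O=np.array([640.5,155.8,0]);yaw=-.288;C=np.array([np.cos(yaw),np.sin(yaw),0])
for v in range(160,300,8):
  p=P(f,257,v,d=f['depth'][v,257])-O; print(v,round(p@C,1),round(p[2],1))
"
```

```text
tcp stand -67.78157469911994 -60.809721440324694 152.38868922786656 F [-1.18570411 -0.16981991 -1.07389965] tq [-1.13783366e-01 -4.97455655e-01 -2.05267329e-04] 30.933921709656715 45.14881684085715
red 6873 top z [167.44073129 192.94847235 205.44676018] y [-83.84918929 -61.90569396 -39.59842469] x [-64.08380519 -51.30193879 -42.95402198]
x=a+b z [   0.45100351 -138.27487024]
3 0.3 2.9 0.9
6 1 5.9 1.5
8 2.5 8.3 0.9
10 4.6 11.0 -0.2
12 6.8 13.7 -1.4
15 10.1 17.8 -3.2
18 13.3 21.8 -4.9
21 16.6 25.9 -6.7
24 19.9 30.0 -8.5
28 24.2 35.4 -10.9
33 29 41.9 -13.2
40 31 49.1 -12.2
50 31 58.3 -8.2
60 31 67.4 -4.2
70 31 76.6 -0.1
160 -153.7 0.1
168 -144.6 -0.1
176 -135.4 0.3
184 -126.6 -0.3
192 -117.5 0.6
200 -108.7 0.6
208 -82.1 191.2
216 -79.0 187.3
224 -75.7 184.8
232 -72.3 181.3
240 -68.7 177.9
248 -64.9 173.4
256 -61.1 171.9
264 -57.9 177.4
272 -55.3 184.5
280 -52.7 189.3
288 -50.3 193.5
296 -48.4 199.2
```

apply_moves(
  dr=[
    [0,0,0],
    [0,0,0],
    [0,0,0],
    [0,0,0],
    [0,0,0],
    [0,0,0],
    [0,0,0],
  ],
  xyz=[
    [0.0029,0,0.0009],
    [0.0059,0,0.0013],
    [0.0083,0,0.0008],
    [0.011,0,-0.0002],
    [0.0137,0,-0.0014],
    [0.0137,0,-0.0014],
    [0.0137,0,-0.0014],
  ],
  claw=[0.7,0.7,0.7,0.7,0.7,0.7,0.7],
)

```text
t: 9.9
tool_pos: [546.8, 120.2, 159.3]
ee_rot: [-0.206, 0.141, 0.968, 0.03]
contact_force: [0.6, -0.7, -0.6]
gripper_width: 44.7
grasp_force: 30.9
```

```bash
python3 look.py w7
```

```text
tcp stand -79.73041911563675 -60.734216725380946 159.2107587198837 F [-0.52026945  0.01188568  0.50139249] tq [-0.16314963 -0.37375829  0.00635032] 30.933643989264965 45.079130866872234
red 6911 top z [173.69503178 199.70205065 212.26964448] y [-83.77136207 -61.88933595 -39.652767  ] x [-99.25970135 -63.2063556  -54.89666847]
x=a+b z [   0.4509308  -153.24100525]
```

apply_moves(
  dr=[
    [0,0,0],
    [0,0,0],
    [0,0,0],
    [0,0,0],
    [0,0,0],
    [0,0,0],
    [0,0,0],
    [0,0,0],
    [0,0,0],
    [0,0,0],
    [0,0,0],
    [0,0,0],
  ],
  xyz=[
    [0.0027,0,-0.0012],
    [0.0054,0,-0.0024],
    [0.0081,0,-0.0035],
    [0.0108,0,-0.0047],
    [0.0136,0,-0.0059],
    [0.0163,0,-0.0071],
    [0.0217,0,-0.0095],
    [0.0282,0,-0.0118],
    [0.0354,0,-0.0108],
    [0.0446,0,-0.0068],
    [0.0537,0,-0.0028],
    [0.0629,0,0.0013],
  ],
  claw=[0.7,0.7,0.7,0.7,0.7,0.7,0.7,0.7,0.7,0.7,0.7,0.7],
)

```text
t: 11.45
tool_pos: [490.4, 137.0, 183.7]
ee_rot: [-0.206, 0.141, 0.968, 0.03]
contact_force: [0.8, -0.2, -0.4]
gripper_width: 45.5
grasp_force: 30.9
```

```bash
python3 look.py w8; python3 - <<'E'
from h import *
f=load("w8"); g=load("top")
a=cv2.resize(f["image"][:,:,::-1],(512,384)); b=cv2.resize(g["image"][220:265,320:380,::-1],(512,384),interpolation=2)[:,:]
cv2.imwrite("pics/w8.png",np.hstack([cv2.resize(a,(400,300)),cv2.resize(b,(400,300))]))
E
```

```text
tcp stand -139.64970420699518 -60.55186868314654 183.72145730477706 F [ 0.32356746  0.9999067  -0.01715973] tq [-0.10969758 -0.43653431 -0.00315101] 30.93302819877863 45.595744935181486
red 6897 top z [198.13645789 224.14658481 236.58545258] y [-83.71516718 -61.78162136 -39.54975402] x [-158.13144002 -122.0718163  -113.7469131 ]
x=a+b z [   0.45110245 -223.14632252]
```

View pics/w8.png

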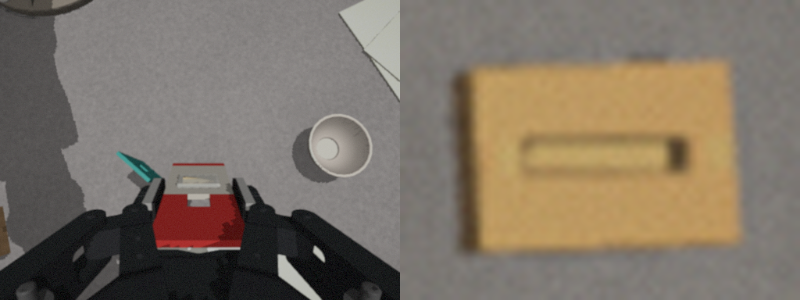

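The left half of the picture shows the card held clear of the peg at (200,215). The right half shows the block with its slot at (605,155), long axis along world y. I'll compute the transfer.

```bash
cat > go.py <<'E'
import sys
from h import *
from scipy.spatial.transform import Rotation as R
s=read_state(); q=s["ee_rot"]; M=R.from_quat(q[[1,2,3,0]])
x,y,z,yaw=map(float,sys.argv[1:5])
T=R.from_matrix(np.array([[-np.cos(yaw),-np.sin(yaw),0],[-np.sin(yaw),np.cos(yaw),0],[0,0,-1]]).T@np.eye(3)) if 0 else R.from_matrix(np.c_[[-np.cos(yaw),-np.sin(yaw),0],[-np.sin(yaw),np.cos(yaw),0],[0,0,-1]])
print("dr",(M.inv()*T).as_rotvec().round(3),"xyz",(M.inv().apply(np.array([x,y,z])-s["tool_pos"])/1000).round(4),s["joints"].round(2))
E
python3 go.py 470.7 -206 195 0; python3 go.py 490 137 190 -.29
```

```text
dr [ 0.061 -0.418 -0.285] xyz [-0.0684 -0.3345 -0.043 ] [-0.52  0.45  0.35  1.8  -0.34  1.33  1.26]
dr [-0.    -0.421  0.001] xyz [ 0.0019 -0.0002 -0.006 ] [-0.52  0.45  0.35  1.8  -0.34  1.33  1.26]
```

apply_moves(
  dr=[
    [0.002,-0.014,-0.01],
    [0.006,-0.042,-0.028],
    [0.012,-0.084,-0.057],
    [0.018,-0.125,-0.086],
    [0.024,-0.167,-0.114],
    [0.031,-0.209,-0.143],
    [0.037,-0.251,-0.171],
    [0.043,-0.293,-0.2],
    [0.049,-0.334,-0.228],
    [0.055,-0.376,-0.257],
    [0.059,-0.404,-0.275],
    [0.061,-0.418,-0.285],
    [0.061,-0.418,-0.285],
    [0.061,-0.418,-0.285],
  ],
  xyz=[
    [-0.002,-0.011,-0.002],
    [-0.007,-0.033,-0.005],
    [-0.014,-0.067,-0.009],
    [-0.021,-0.1,-0.013],
    [-0.027,-0.134,-0.017],
    [-0.034,-0.167,-0.022],
    [-0.041,-0.201,-0.026],
    [-0.048,-0.234,-0.03],
    [-0.055,-0.268,-0.034],
    [-0.062,-0.301,-0.039],
    [-0.066,-0.323,-0.042],
    [-0.0684,-0.3345,-0.043],
    [-0.0684,-0.3345,-0.043],
    [-0.0684,-0.3345,-0.043],
  ],
  claw=[0.7,0.7,0.7,0.7,0.7,0.7,0.7,0.7,0.7,0.7,0.7,0.7,0.7,0.7],
)

```text
t: 13.25
tool_pos: [472.4, -206.0, 195.0]
ee_rot: [0.0, -0.0, 1.0, -0.0]
contact_force: [0.4, -0.1, -0.3]
gripper_width: 45.3
grasp_force: 30.9
```

```bash
python3 - <<'E'
from h import *
s=read_state();print(s["tool_pos"],s["ee_rot"],s["contact_force"],s["wrist_torque"])
f=grab_frame("wrist");save(f,"w9");g=grab_frame("scene");save(g,"s9")
a=cv2.resize(f["image"][:,:,::-1],(400,300)); b=cv2.resize(g["image"][180:285,100:240,::-1],(400,300),interpolation=2)
cv2.imwrite("pics/w9.png",cv2.resize(np.hstack([a,b]),(800,300)))
V,U=np.mgrid[0:384:1,0:512:1];im=f["image"].reshape(-1,3).astype(int)
pts=np.array([P(f,u,v,d=f["depth"][v,u]) for u,v in zip(U.ravel(),V.ravel())])
r=(im[:,0]>1.3*im[:,2])&(im[:,0]>90)&(pts[:,2]>40)&(pts[:,2]<50)&(abs(pts[:,1]+206)<90)&(abs(pts[:,0]-470)<70)
print(r.sum(),cv2.minAreaRect(pts[r][:,:2].astype(np.float32)),np.percentile(pts[r],[1,50,99],axis=0))
sl=(pts[:,2]>5)&(pts[:,2]<38)&(abs(pts[:,1]+206)<40)&(abs(pts[:,0]-470)<20)
print(sl.sum(),np.percentile(pts[sl],[2,50,98],axis=0) if sl.any() else 0)
r=(im[:,0]>1.8*im[:,1])&(im[:,0]>1.8*im[:,2])&(im[:,0]>60)&(pts[:,2]>190)&(pts[:,2]<270)
q=pts[r];print(np.percentile(q,[1,50,99],axis=0),np.polyfit(q[:,2],q[:,0],1))
r=(im[:,0]>1.8*im[:,1])&(im[:,0]>1.8*im[:,2])&(im[:,0]>60)&(pts[:,2]>130)&(pts[:,2]<170)
q=pts[r];print("foot",len(q),np.percentile(q,[1,50,99],axis=0) if len(q) else 0)
E
```

```text
[ 472.41982749 -205.9924101   195.00079741] [ 1.99076443e-04 -8.15898636e-05  9.99999967e-01 -1.41621738e-04] [ 0.44157982 -0.05147455 -0.26557501] [ 0.0118317   0.02504997 -0.00387757]
5495 ((469.54742431640625, -208.73451232910156), (70.1396484375, 100.18732452392578), 0.10725264996290207) [[ 434.68580073 -257.67822224   43.05479806]
 [ 464.471177   -209.04110796   44.77417712]
 [ 503.22551613 -159.6690203    46.3481072 ]]
660 [[ 469.37759868 -240.83320409   13.58561631]
 [ 475.4006559  -208.64387846   15.51159586]
 [ 476.94146659 -176.8753083    35.55251045]]
[[ 469.89387382 -228.91718818  208.16017833]
 [ 470.7968598  -206.79762227  238.98123207]
 [ 474.17138889 -184.8532078   252.60697153]] [2.14854033e-02 4.65880803e+02]
foot 115 [[ 469.87541613 -228.45647011  146.58025097]
 [ 470.35817511 -207.56884324  149.41546811]
 [ 470.90728477 -185.94962376  151.81623228]]
```

View pics/w9.png

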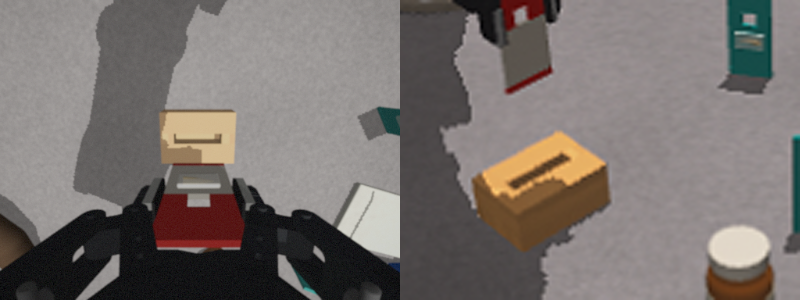

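The wrist view (left half) shows the slot at (198,140), straight ahead of the held card. The scene view (right half) shows the card above and behind the slot, whose centre is at (540,172). I need to correct by about 3 mm in x and 1.7 mm in y, then lower.

apply_moves(
  dr=[
    [0,0,0],
    [0,0,0],
    [0,0,0],
    [0,0,0],
    [0,0,0],
    [0,0,0],
    [0,0,0],
    [0,0,0],
    [0,0,0],
    [0,0,0],
    [0,0,0],
    [0,0,0],
    [0,0,0],
  ],
  xyz=[
    [0.003,-0.0017,0.01],
    [0.003,-0.0017,0.03],
    [0.003,-0.0017,0.055],
    [0.003,-0.0017,0.075],
    [0.003,-0.0017,0.088],
    [0.003,-0.0017,0.094],
    [0.003,-0.0017,0.099],
    [0.003,-0.0017,0.104],
    [0.003,-0.0017,0.109],
    [0.003,-0.0017,0.114],
    [0.003,-0.0017,0.119],
    [0.003,-0.0017,0.122],
    [0.003,-0.0017,0.122],
  ],
  claw=[0.7,0.7,0.7,0.7,0.7,0.7,0.7,0.7,0.7,0.7,0.7,0.7,0.7],
)

```text
t: 14.98
tool_pos: [469.2, -208.3, 72.9]
ee_rot: [0.0, 0.0, 1.0, -0.0]
contact_force: [0.2, 0.6, -0.4]
gripper_width: 45.5
grasp_force: 30.9
```

apply_moves(
  dr=[
    [0,0,0],
    [0,0,0],
    [0,0,0],
    [0,0,0],
    [0,0,0],
    [0,0,0],
    [0,0,0],
  ],
  xyz=[
    [0,0,0.0015],
    [0,0,0.003],
    [0,0,0.004],
    [0,0,0.005],
    [0,0,0.006],
    [0,0,0.006],
    [0,0,0.006],
  ],
  claw=[0.7,0.7,0.7,0.7,0.7,0.7,0.7],
)

```text
t: 15.85
tool_pos: [469.4, -208.4, 67.1]
ee_rot: [0.0, 0.0, 1.0, -0.0]
contact_force: [0.3, 0.0, -0.7]
gripper_width: 45.2
grasp_force: 30.9
```

apply_moves(
  dr=[
    [0,0,0],
    [0,0,0],
    [0,0,0],
  ],
  xyz=[
    [0,0,0.0007],
    [0,0,0.001],
    [0,0,0.001],
  ],
  claw=[0.7,0.7,0.7],
)

```text
t: 16.23
tool_pos: [469.4, -208.4, 66.1]
ee_rot: [0.0, 0.0, 1.0, -0.0]
contact_force: [-0.7, -0.8, 1.2]
gripper_width: 45.2
grasp_force: 31.1
```

apply_moves(
  dr=[
    [0,0,0],
    [0,0,0],
    [0,0,0],
  ],
  xyz=[
    [0,0,0.0005],
    [0,0,0.0007],
    [0,0,0.0007],
  ],
  claw=[0.7,0.7,0.7],
)

```text
t: 16.6
tool_pos: [469.8, -208.5, 66.0]
ee_rot: [0.001, 0.0, 1.0, -0.0]
contact_force: [-2.6, 1.0, 14.0]
gripper_width: 44.9
grasp_force: 32.2
```

The card is on the floor. I'll ease off the load, then open and retreat straight up.

apply_moves(
  dr=[
    [0,0,0],
    [0,0,0],
    [0,0,0],
    [0,0,0],
    [0,0,0],
    [0,0,0],
    [0,0,0],
    [0,0,0],
    [0,0,0],
    [0,0,0],
    [0,0,0],
    [0,0,0],
  ],
  xyz=[
    [0,0,-0.0007],
    [0,0,-0.0007],
    [0,0,-0.0007],
    [0,0,-0.0007],
    [0,0,-0.0007],
    [0,0,-0.0007],
    [0,0,-0.0007],
    [0,0,-0.0007],
    [0,0,-0.0007],
    [0,0,-0.0007],
    [0,0,-0.0007],
    [0,0,-0.0007],
  ],
  claw=[0.7,0.7,0.4,0.35,0.3,0.2,0.1,0,0,0,0,0],
)

```text
t: 18.1
tool_pos: [469.4, -208.4, 66.1]
ee_rot: [0.0, 0.0, 1.0, -0.0]
contact_force: [0.0, 0.5, -0.3]
gripper_width: 85.4
grasp_force: 0.0
```

apply_moves(
  dr=[
    [0,0,0],
    [0,0,0],
    [0,0,0],
    [0,0,0],
    [0,0,0],
    [0,0,0],
    [0,0,0],
    [0,0,0],
    [0,0,0],
  ],
  xyz=[
    [0,0,-0.01],
    [0,0,-0.03],
    [0,0,-0.055],
    [0,0,-0.085],
    [0,0,-0.115],
    [0,0,-0.145],
    [0,0,-0.165],
    [0,0,-0.17],
    [0,0,-0.17],
  ],
  claw=[0,0,0,0,0,0,0,0,0],
)

```text
t: 19.23
tool_pos: [469.1, -208.2, 236.0]
ee_rot: [0.001, 0.0, 1.0, -0.0]
contact_force: [0.3, 0.8, -0.2]
gripper_width: 85.7
grasp_force: 0.0
```

```bash
python3 - <<'E'
from h import *
f=grab_frame("wrist");g=grab_frame("scene");g0=load("scene")
a=cv2.resize(f["image"][:,:,::-1],(400,300)); b=cv2.resize(g["image"][145:295,100:300,::-1],(400,300),interpolation=2)
cv2.imwrite("pics/w10.png",np.hstack([a,b]))
V,U=np.mgrid[100:384,100:420];im=f["image"][100:384,100:420].reshape(-1,3).astype(int)
pts=np.array([P(f,u,v,d=f["depth"][v,u]) for u,v in zip(U.ravel(),V.ravel())])
r=(im[:,0]>1.8*im[:,1])&(im[:,0]>1.8*im[:,2])&(im[:,0]>60)&(pts[:,2]>60)&(pts[:,2]<200)&(abs(pts[:,1]+206)<60)&(abs(pts[:,0]-470)<60)
q=pts[r];print(len(q),np.percentile(q,[1,50,99],axis=0),np.polyfit(q[:,2],q[:,0],1))
E
```

```text
578 [[ 467.01752987 -231.5398858    82.69951736]
 [ 467.48025578 -210.11584306  115.70380882]
 [ 471.04780288 -188.35335578  123.94853938]] [5.13677448e-02 4.62337633e+02]
```

View pics/w10.png

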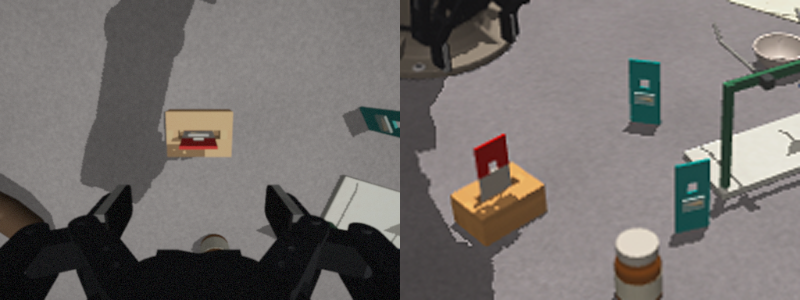

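The card stands nearly upright in the slot at (490,165) of the right half. Its top is at 123.5 mm, which puts the foot at about 15 mm, on the slot floor.

```bash
python3 -c "
from rig import *
print(finish_job())"
```

```text
the job is handed in; nothing more can be done
None
```

The red card is off its peg and standing released, nearly upright, on the slot floor; I moved nothing else, and the job is handed in (no verdict was returned).

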